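# Close the craft press and wind the board in

### The arm

A 6-joint arm with a two-finger parallel gripper is mounted at the origin on the work surface. World frame = base frame: x ahead of the robot, y to its left, z up, the work surface at z = 0. Lengths are in m, angles in rad, forces in N, time in s.
With the tool pointing down it reaches from about 0.375 to 0.925 m from the base axis. Payload 5.7 kg.
Tool frame: the origin (TCP) lies midway between the tips of the shut fingers; the grasp point (between the pads) lies 19 mm behind it; z points along the fingers, y is the line along which they close (so a half turn about z gives the same grasp; the last joint's range is limited). The gripper opens to 88 mm and grips with 3 to 60 N. Pads are 20 mm wide; open, the fingers measure 115 mm over their backs; the gripper's body (75 mm by 178 mm) begins 61 mm behind the grasp point.
Start: joints at [1.173, 0.359, 1.51, -0, 1.272, -0.115], TCP at [0.167, 0.576, 0.223] pointing down, gripper open.
Joint ranges: [-2.97, 2.97], [-1.01, 2.36], [0.21, 2.38], [-0.96, 4.11], [0.2, 2.71], [-2.98, 2.98]. Speed limits (rad/s): [2.39, 2.39, 3.14, 3.14, 3.14, 3.14].

### API

Orientations are given as a unit quaternion [x, y, z, w].
In Python, from bench import move_ptp, servo_line, goto_joints, move_gripper, sleep, inverse_kinematics, capture, PlanningError, close_job, spot_in, silhouettes, current_clock, current_joint_pos, current_qvel, current_joint_torque, current_position, current_orientation, current_force, current_torque, current_finger_gap, current_grip_force gives the robot as it stands. Calls block until the motion is done:
- move_ptp(position, orientation): joint-space move of the TCP to a pose.
- servo_line(position, orientation=None, rate=0.15, contact_N=None): straight line of the TCP; orientation=None keeps the orientation; rate is the mean speed in m/s. With contact_N (N) it stops when the force on the tool has changed by that much, and returns True; else False.
- goto_joints(angles): joint-space move.
- move_gripper(opening): finger opening in m; the grip force is fixed at half the most; returns when the fingers have stopped.
- sleep(seconds).
- inverse_kinematics(position, orientation): joint angles nearest the present ones, or None.
- capture(name): name is "side" or "top"; returns a dict with "image" (480x640x3 uint8, blue, green, red), "range_z" (480x640 float32, m along the optical axis (not along the pixel's ray), 0 where there is no reading), "intrinsics" (3x3 intrinsics, pixels), "R" (3x3) and "t" (3): a world point X has camera coordinates R X + t. Camera axes: x right, y down, z forward; pixel columns grow to the right and rows downward; lengths in m; the calibration is good to about 2 mm. A picture is of the moment at which its call begins.
A pose or a line that the arm cannot do raises PlanningError and nothing moves.
- close_job(): hands the job in; it is judged then, once.
Trained networks look in the newest picture that a camera, given by its name, has taken for a name from the list of things; names that differ only in an ending like _2 or _b are one class to them, and where a whole thing is asked for, a point or a joint stands for the part that bears it (a point fixed in the world has none). Each returns a list of dicts, best first, with "conf" (0 to 1); they miss things now and then, are a little off and sometimes report something else, mostly with a low value. They report only what shows in the picture. A call takes as long as a camera call.
- spot_in(camera, query): "xy" ([column, row] in pixels, amid what is visible of it).
- silhouettes(camera, query): "region" (480x640 bool, what is visible of it) and "xy" ([column, row] in pixels, amid what is visible of it).
Readings, each from a call of its own:
- current_clock(): time.
- current_joint_pos(): joint angles.
- current_qvel(): joint speeds.
- current_joint_torque(): joint torques, N m.
- current_position(): TCP position.
- current_orientation(): TCP orientation.
- current_force(): force on the tool from outside, world axes, zero at the start.
- current_torque(): the same for the moment, N m.
- current_finger_gap(): finger opening in m.
- current_grip_force(): force on a finger pad.
Only numpy, scipy, OpenCV 4.12 (cv2) and the standard library are available. Lean on these libraries where they do the work, as an engineer would, in place of code of your own. Each camera call takes 0.05 s, during which the arm holds its last target. There are 200 camera calls.

### The job

A painted board lies ready in the tray of the hand press: first fold the open orange-framed cover fully down onto the tray. Then wind the double-ended crank clockwise by its red and white grips, about one and a half turns, letting go and regrasping where the clear guard screen stops your hand, until the tray has run under the blue press head right up to its end stop, and let go. Do not wind the tray in while the cover is open, and leave the paper roll, jar, palette knife and wooden ring where they are.

Things in the scene. Friction and masses are not known exactly. Their poses are not given: they have to be found in the camera images.
- press: Fixed press, grey base 200 x 440 x 25 mm, from y -210 to +230 mm; origin on the table; x away from its front (robot side), y left along the tray's run, z up; yaw within 0.3 rad. Blue head: a bridge over y 20 to 230, x -100 to 135 mm, top 118 mm high, tunnel below for the tray. On it a grey gear case whose 100 x 100 mm top face slopes up and away from the front.
- crank_hub (a point): Point where the crank's axis leaves the sloping face, at (15, 125, 165) mm in the press frame, axes as the press. The axis leans 0.46 rad (26 deg) from vertical towards the front: outwards it is (-sin 0.46, 0, cos 0.46) in the press frame. Uphill on the face is (cos 0.46, 0, sin 0.46). Arm top is 27 mm, hub nut 32 mm above the face.
- grip_a: RED crank grip; origin at its middle, 70 mm from the crank axis, 57 mm out along it from crank_hub. A round sleeve 28 mm in diameter, 56 mm long, parallel to the crank axis (29 to 85 mm above the sloping face), spinning freely on its pin, so a hand that leads it round need not turn. z out along the crank axis; x and y spin with the sleeve.
- grip_b: WHITE crank grip, at the arm's other end, half a turn from grip_a, otherwise the same. Guard: a clear yellow-framed screen parallel to the crank axis, 67 mm uphill of it, 220 mm wide, from 95 to 165 mm above the sloping face (its top 345 mm above the table): grips pass under it, a hand cannot, nor can an upright tool work beside it; hold the tool along the crank axis.
- crank (a joint): Crank angle, rad, 0 to 9.4 (1.5 turns), starts at 0 to 0.8. Grows clockwise seen looking down on the sloping face. At 0 the red grip a is straight uphill, at pi/2 on the press's right (-y), at pi downhill, at 3pi/2 on its left. Stays where left; turning takes about 0.6 Nm (8 to 10 N at a grip); hard stop at 9.4. Drives the tray 19.1 mm per rad.
- tray (a joint): Travel of the tray in m towards the press's +y, 0 (out, right of the head) to 0.180 (home, at its end stop). Geared to the crank, which is the only way to move it; it is far too stiff to push.
- cover (a joint): Cover angle in rad, 0 = shut flat on the tray, 1.5 = most open; starts between 0.95 and 1.3. Stiff hinge: stays where it is left (about 0.25 Nm friction), so it must be pushed or led all the way down.
- cover_hinge (a point): Middle of the cover's hinge line on the far (+x) edge of the tray, 59 mm above the table; at (72, -115 + tray travel, 59) mm in the press frame, axes as the press. The aluminium tray is 150 x 150 x 32 mm and carries a white board with coloured dots.
- cover_edge (a point): Middle of the cover's free edge on its outer (upper) face. The cover is a clear panel in an orange frame, 144 mm from hinge to edge, 150 mm along the hinge, 8 mm thick. Shut, its outer face is 67 mm above the table. At angle A the edge is 144 cos A mm nearer the front than the hinge and 144 sin A mm above it (plus the thickness).
- towel_roll: Bystander: standing white paper roll, 116 mm diameter, 200 mm tall, origin under its centre.
- primer_jar: Bystander: jar 68 mm diameter, 95 mm tall, origin under its centre.
- palette_knife: Bystander: palette knife 190 mm long lying on the table, origin under its middle.
- wood_ring: Bystander: flat wooden ring 120 mm outside diameter, 8 mm thick, lying on the table, origin under its centre.

How it is judged:
By the outcome, as a careful person would: the job done as asked, in the order asked, and still so for the second after the job is handed in, with the robot touching nothing.
It also fails if it takes over 72 s, if anything falls off the work surface, if the arm or the gripper's body presses on something with over 40 N, if the wrist force passes 120 N, or if a joint passes its speed limit or range.

## Working session

There is one attempt and no reset: what is moved stays moved. The work goes in short steps, each a Python script; the robot and the scene stay as the last script left them, time stands still between calls to the robot, and variables do not carry over. Pictures are saved under pics/ and viewed, at most 10 in all, crops included, and the job is handed in when it is done.

```bash
ls; mkdir -p pics
python3 - <<'E'
from bench import *
import cv2, numpy as np
for c in("side","top"):
    d=capture(c); cv2.imwrite(f"pics/{c}0.png",d["image"])
    print(c,d["intrinsics"].tolist(),(-d["R"].T@d["t"]).round(3),d["R"].round(3).tolist())
    for q in("press","grip_a","grip_b","cover_edge","crank_hub","towel_roll","primer_jar","palette_knife","wood_ring"):
        for s in spot_in(c,q)[:2]:
            u,v=s["xy"];z=float(d["range_z"][int(v),int(u)])
            p=np.linalg.inv(d["intrinsics"])@[u,v,1]*z
            print(q,round(s["conf"],2),int(u),int(v),(d["R"].T@(p-d["t"])).round(3))
print(current_clock(),current_orientation())
E
```

```text
pics
side [[625.179355185294, 0.0, 309.75723198394445], [0.0, 625.179355185294, 243.7947271577357], [0.0, 0.0, 1.0]] [-0.097 -1.182  1.273] [[0.876, -0.481, 0.016], [-0.298, -0.568, -0.767], [0.378, 0.668, -0.641]]
press 0.63 313 258 [0.618 0.056 0.021]
grip_a 0.74 219 204 [0.451 0.382 0.069]
grip_a 0.66 312 188 [0.601 0.041 0.293]
grip_b 0.74 219 204 [0.451 0.382 0.069]
grip_b 0.66 312 188 [0.601 0.041 0.293]
cover_edge 0.64 335 270 [ 0.553 -0.171  0.183]
crank_hub 0.6 309 257 [0.605 0.058 0.028]
towel_roll 0.7 254 174 [0.58  0.382 0.145]
primer_jar 0.65 220 207 [0.452 0.379 0.058]
primer_jar 0.22 332 376 [ 0.453 -0.343  0.002]
palette_knife 0.84 332 374 [ 0.452 -0.345  0.011]
wood_ring 0.76 413 381 [ 0.627 -0.452  0.   ]
wood_ring 0.25 270 209 [0.512 0.126 0.197]
top [[576.7556220209816, 0.0, 315.5205800285347], [0.0, 576.7556220209816, 231.99101946693818], [0.0, 0.0, 1.0]] [ 0.395 -0.01   1.734] [[-0.001, -1.0, 0.009], [-0.995, -0.0, -0.104], [0.104, -0.009, -0.995]]
press 0.84 295 228 [0.574 0.033 0.115]
grip_a 0.74 254 249 [0.508 0.137 0.219]
grip_b 0.74 254 249 [0.508 0.137 0.219]
cover_edge 0.96 348 220 [ 0.597 -0.118  0.134]
crank_hub 0.61 421 275 [ 0.446 -0.345 -0.   ]
crank_hub 0.6 293 225 [0.583 0.038 0.123]
primer_jar 0.65 166 270 [0.459 0.399 0.089]
palette_knife 0.97 422 275 [ 0.445 -0.346  0.005]
wood_ring 0.8 463 203 [ 0.664 -0.473  0.012]
1.0 [ 1.40889107e-01  9.90025382e-01 -5.73417002e-05 -5.28760154e-06]
```

View pics/side0.png

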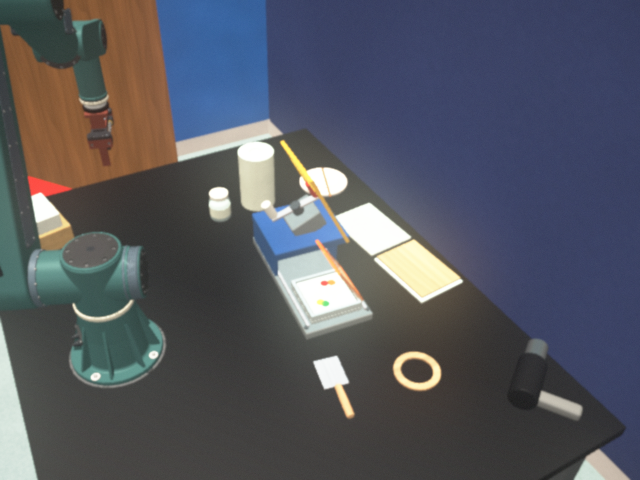

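View pics/top0.png

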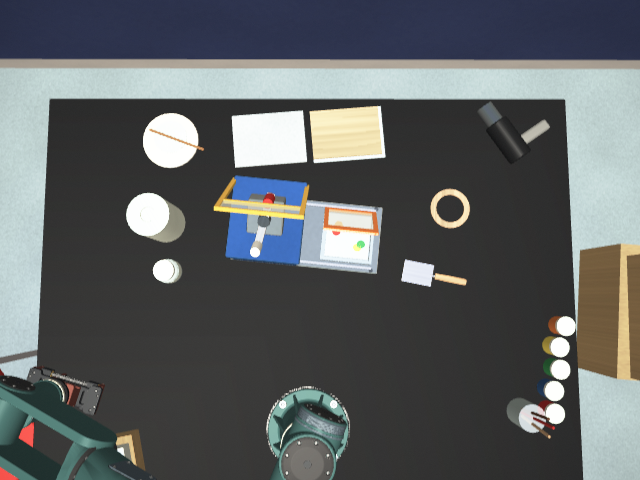

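The top view shows the blue head at (267,222), white grip (256,250) and red grip (269,200), so the crank is a little past 0. The open cover is at (350,220), the knife (432,273), ring (450,208), jar (167,271) and roll (155,218). Next I fit the press pose.

```bash
cat > h.py <<'E'
from bench import *
import cv2, numpy as np
def cloud(d):
    K=d["intrinsics"]; v,u=np.mgrid[:480,:640]; z=d["range_z"].astype(float)
    p=np.stack([(u-K[0,2])/K[0,0]*z,(v-K[1,2])/K[1,1]*z,z],-1)
    return (p-d["t"])@d["R"]
def proj(d,X):
    c=np.atleast_2d(X)@d["R"].T+d["t"]; q=c@d["intrinsics"].T; return q[:,:2]/q[:,2:]
E
cat > fit.py <<'E'
from h import *
from scipy.optimize import least_squares
for c in ("top","side"):
    d=capture(c);P=cloud(d);im=d["image"].astype(int);b,g,r=im[...,0],im[...,1],im[...,2]
    near=(d["range_z"]>0)&(abs(P[...,0]-.6)<.25)&(abs(P[...,1]-.05)<.3)
    m=near&(abs(P[...,2]-.118)<.006)&(b>1.6*r)&(b>60)
    pts=P[m][:,:2].astype(np.float32)
    rc=cv2.minAreaRect(pts);print(c,m.sum(),rc,np.median(P[m][:,2]))
    # base points
    m2=near&(P[...,2]>.012)&(P[...,2]<.035)
    rc2=cv2.minAreaRect(P[m2][:,:2].astype(np.float32));print(" base",m2.sum(),rc2)
    bx=cv2.boxPoints(rc);print(bx.round(3).tolist())
    hsv=cv2.cvtColor(d["image"],cv2.COLOR_BGR2HSV)
    for nm,mm in (("white",near&(P[...,2]>.16)&(hsv[...,1]<45)&(hsv[...,2]>150)),("red",near&(P[...,2]>.16)&((hsv[...,0]<4)|(hsv[...,0]>174))&(hsv[...,1]>150)),("orange",near&(P[...,2]>.075)&(hsv[...,0]>4)&(hsv[...,0]<13)&(hsv[...,1]>130)&(P[...,1]<0))):
        q=P[mm]; print(nm,len(q), q.mean(0).round(3) if len(q) else "", np.percentile(q,[3,97],axis=0).round(3).tolist() if len(q) else "")
E
python3 fit.py
```

```text
top 3318 ((0.6025838851928711, 0.11533056944608688), (0.2099371999502182, 0.23454785346984863), 84.20767974853516) 0.11786010730066446
 base 3016 ((0.6001202464103699, 0.053105756640434265), (0.4972524046897888, 0.5914101600646973), 0.28715136647224426)
[[0.4749999940395355, 0.023000000044703484], [0.7089999914169312, -0.0010000000474974513], [0.7300000190734863, 0.20800000429153442], [0.4970000088214874, 0.23199999332427979]]
white 674 [0.576 0.102 0.227] [[0.499, -0.143, 0.161], [0.644, 0.186, 0.333]]
red 83 [0.637 0.097 0.264] [[0.626, 0.086, 0.237], [0.652, 0.109, 0.28]]
orange 285 [ 0.585 -0.119  0.153] [[0.56, -0.195, 0.08], [0.635, -0.048, 0.189]]
side 1733 ((0.5955448150634766, 0.11636906862258911), (0.21703392267227173, 0.2320307195186615), 85.9456787109375) 0.11930696906984818
 base 3357 ((0.6086334586143494, 0.054820895195007324), (0.48146650195121765, 0.5864224433898926), 0.2807142436504364)
[[0.47200000286102295, 0.01600000075995922], [0.7039999961853027, -0.0], [0.718999981880188, 0.2160000056028366], [0.4869999885559082, 0.2329999953508377]]
white 730 [0.582 0.105 0.187] [[0.498, 0.033, 0.161], [0.643, 0.152, 0.218]]
red 1 [0.613 0.094 0.269] [[0.613, 0.094, 0.269], [0.613, 0.094, 0.269]]
orange 22 [ 0.602 -0.14   0.121] [[0.568, -0.196, 0.076], [0.629, -0.054, 0.184]]
```

```bash
cat >> h.py <<'E'
from scipy.spatial.transform import Rotation as Ro
YAW=-0.1015
Rp=Ro.from_euler('z',YAW).as_matrix()
O=np.array([.6026,.1153,0])-Rp@[.0175,.125,0]
W=lambda p: O+Rp@np.asarray(p,float)
A_=.46; AX=np.array([-np.sin(A_),0,np.cos(A_)]); UP=np.array([np.cos(A_),0,np.sin(A_)]); RT=np.array([0,-1.,0])
HUB=np.array([.015,.125,.165])
def grip(th,h,r=.07): return W(HUB+h*AX+r*(np.cos(th)*UP+np.sin(th)*RT))   # th: grip angle
def quat(z,y):  # tool z,y in press frame
    return Ro.from_matrix(Rp@np.stack([np.cross(y,z),y,z],1)).as_quat()
QC=[quat(-AX,np.array([0,s,0.])) for s in(1,-1)]
QD=[quat(np.array([0,0,-1.]),np.array([0,s,0.])) for s in(1,-1)]
E
cat > s2.py <<'E'
from h import *
d=capture("top");P=cloud(d);L=(P-O)@Rp; C=L-HUB
h=C@AX;u=C@UP;r=C@RT; hsv=cv2.cvtColor(d["image"],cv2.COLOR_BGR2HSV)
ok=(d["range_z"]>0)&(np.hypot(u,r)<.1)&(h>.076)&(h<.092)
for n,m in(("white",ok&(u<0)&(hsv[...,1]<60)),("red",ok&(u>0)&(hsv[...,1]>140)&((hsv[...,0]<6)|(hsv[...,0]>172)))):
    a,b=u[m],r[m];c=(np.percentile(a,[2,98]).mean(),np.percentile(b,[2,98]).mean())
    print(n,m.sum(),"u,r",np.round(c,4),np.ptp(np.percentile(a,[2,98])),np.ptp(np.percentile(b,[2,98])),"R",np.hypot(*c),"th",np.arctan2(c[1],c[0]),"h",np.median(h[m]))
# cover
m=(d["range_z"]>0)&(L[...,1]>-.2)&(L[...,1]<-.03)&(L[...,2]>.08)&(abs(L[...,0])<.12)&(hsv[...,0]>3)&(hsv[...,0]<15)&(hsv[...,1]>120)
q=L[m];i=np.argsort(-q[:,2])[:60];print("edge",q[i].mean(0).round(3),"A",np.arctan2(q[i,2].mean()-.059,.072-q[i,0].mean()),"all y",np.percentile(q[:,1],[2,98]))
for Q in QC:
    print([None if (j:=inverse_kinematics(grip(t,.04),Q)) is None else j.__class__ and np.round(j,2).tolist() for t in(1.3,3.1,4.96)])
for Q in QD: print(np.round(inverse_kinematics(W([.1,-.115,.3]),Q),2))
im=d["image"].copy()
box=[[-.1,.02,.118],[.135,.02,.118],[.135,.23,.118],[-.1,.23,.118]]
b2=[[-.1,-.21,.025],[.1,-.21,.025],[.1,.02,.025],[-.1,.02,.025]]
for B in(box,b2):cv2.polylines(im,[np.int32(proj(d,[W(p) for p in B]).round())],True,(0,255,0),1)
cv2.imwrite("pics/fit.png",cv2.resize(im[160:290,200:400],None,fx=4,fy=4))
E
python3 s2.py
```

```text
white 86 u,r [-0.0671 -0.0127] 0.026556478673274236 0.024294083890478428 R 0.06831980393928723 th -2.9550564756490165 h 0.08417305299574232
red 41 u,r [0.0773 0.013 ] 0.01255518278830639 0.023774178357770508 R 0.07842067740949782 th 0.1662480341899772 h 0.08369364381718679
edge [ 0.004 -0.11   0.187] A 1.0841417508415638 all y [-0.18470453 -0.03814319]
[[-0.01, 0.18, 1.93, -0.08, 0.58, -1.42], [0.19, 0.17, 2.08, -0.28, 0.47, -1.05], [0.29, 0.25, 1.83, -0.28, 0.65, -0.99]]
[[-0.01, 0.18, 1.93, -0.08, 0.58, 1.72], [0.19, 0.17, 2.08, -0.28, 0.47, 2.09], [0.29, 0.25, 1.83, -0.28, 0.65, 2.15]]
[-0.3   0.41  1.23 -0.    1.5  -1.77]
[-0.3   0.41  1.23 -0.    1.5   1.37]
```

View pics/fit.png

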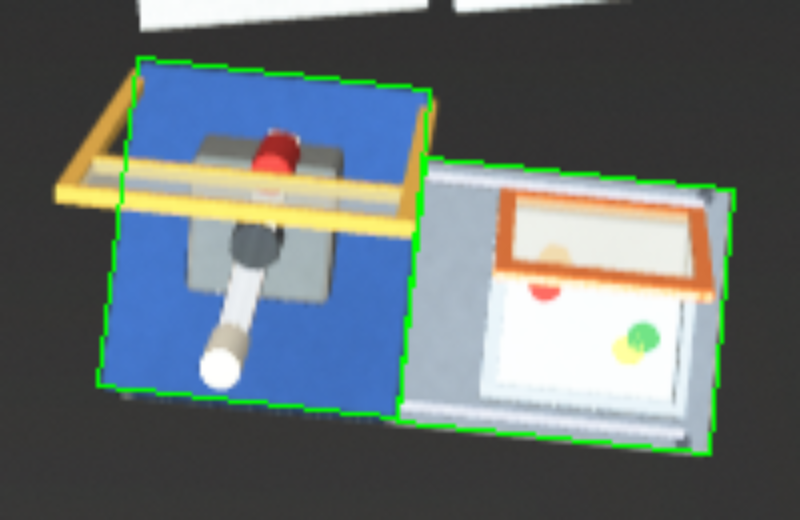

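The overlay matches the head and base edges to a pixel. White grip is at (220,370) in the crop, and the cover stands open at about 1.08 rad. Closing the cover next.

```bash
cat > s3.py <<'E'
from h import *
move_gripper(0.0)
q=QD[0]
p=np.array(current_position()); servo_line([p[0],p[1],.45],rate=.4)
move_ptp(W([.09,-.115,.42]),q)
print(current_clock())
servo_line(W([.09,-.115,.17]),q,rate=.3)
r=.130
def tgt(A,off=.01): return W([.072-r*np.cos(A)+.008*np.sin(A)+off,-.115,.059+r*np.sin(A)+.008*np.cos(A)])
for A in np.arange(1.2,.04,-.1):
    if servo_line(tgt(A),rate=.12,contact_N=25): print("contact at",A,current_force());break
print("pos",(np.array(current_position())-O)@Rp)
print(servo_line(W([.072-r+.01,-.115,.055]),rate=.04,contact_N=12),((np.array(current_position())-O)@Rp).round(4),current_force())
servo_line(W([-.05,-.115,.3]),rate=.3)
for c in("top","side"):
    d=capture(c); cv2.imwrite(f"pics/cov_{c}.png",cv2.resize(d["image"][140:320,200:420],None,fx=3,fy=3))
    P=cloud(d);L=(P-O)@Rp;m=(abs(L[...,0])<.07)&(abs(L[...,1]+.115)<.07)&(L[...,2]<.2)&(d["range_z"]>0)
    print(c,m.sum(),np.percentile(L[m][:,2],[5,50,95,99]).round(4))
print(current_clock())
E
python3 s3.py
```

```text
6.2167
pos [-0.04690389 -0.1149063   0.07993307]
True [-0.0466 -0.1152  0.0669] [-1.83960092  0.56896283 11.88955064]
top 299 [0.0602 0.0658 0.072  0.0751]
side 2108 [0.0342 0.0667 0.0722 0.0741]
12.0583
```

View pics/cov_side.png

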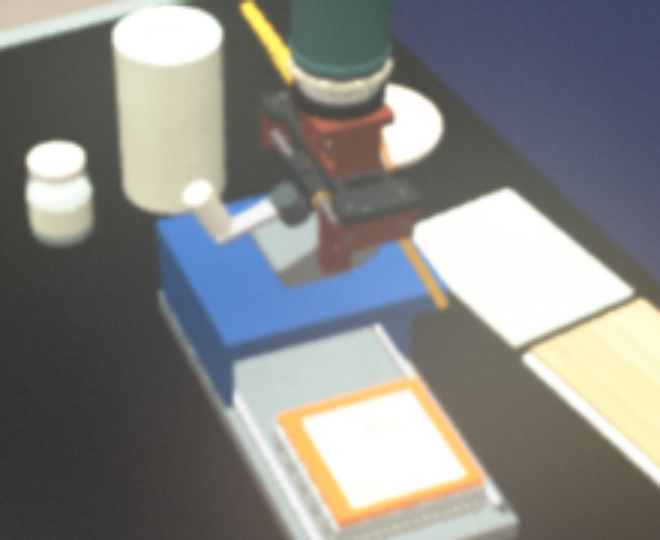

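The side view shows the orange cover lying flat on the tray at about (380,450); the roll and jar are untouched. Now crank stroke 1, by the white grip.

```bash
cat >> h.py <<'E'
q=QC[0]; HG=.040
def grab(th,far=.17,contact=15):
    move_gripper(.07)
    move_ptp(grip(th,far),q)
    c=servo_line(grip(th,HG),q,rate=.2,contact_N=contact)
    if c: print("touch on approach",current_force(),current_position())
    move_gripper(.0)
    print("gap",round(current_finger_gap(),4),"F",np.round(current_force(),1),"t",current_clock())
    return not c
def wind(t0,t1,rate=.09,step=.22,lim=45):
    n=int(np.ceil((t1-t0)/step)); mx=0
    for t in np.linspace(t0,t1,n+1)[1:]:
        servo_line(grip(t,HG),q,rate=rate); f=np.linalg.norm(current_force()); mx=max(mx,f)
        if f>lim or current_finger_gap()<.02: print("STOP",t,current_force(),current_finger_gap());return False
    print("wound to",t,"maxF",round(mx,1),np.round(current_force(),1),"gap",current_finger_gap(),"t",current_clock()); return True
def release(th,far=.13):
    move_gripper(.07); servo_line(grip(th,far),q,rate=.25)
def angles():
    for c in("top","side"):
        d=capture(c);L=(cloud(d)-O)@Rp;C=L-HUB;h=C@AX;u=C@UP;r=C@RT;hsv=cv2.cvtColor(d["image"],cv2.COLOR_BGR2HSV)
        ok=(d["range_z"]>0)&(np.hypot(u,r)<.1)&(np.hypot(u,r)>.04)&(h>.078)&(h<.09)
        for n,m in(("white",ok&(hsv[...,1]<60)&(hsv[...,2]>120)),("red",ok&(hsv[...,1]>140)&((hsv[...,0]<6)|(hsv[...,0]>172)))):
            if m.sum()>15: print(c,n,m.sum(),np.round([u[m].mean(),r[m].mean(),np.arctan2(r[m].mean(),u[m].mean())%(2*np.pi)],3))
        m=(d["range_z"]>0)&(abs(L[...,0])<.06)&(abs(L[...,2]-.067)<.005)&(L[...,1]>-.3)&(L[...,1]<.02)
        if m.sum()>20: print(c,"cover y range",np.percentile(L[m][:,1],[2,98]).round(3))
        cv2.imwrite(f"pics/last_{c}.png",cv2.resize(d["image"][140:320,200:420],None,fx=3,fy=3))
E
cat > s4.py <<'E'
from h import *
th=np.pi+.185
if grab(th):
    wind(th,4.96)
    p=4.96
    release(4.96)
    angles(); print(current_clock())
E
python3 s4.py
```

```text
gap 0.0282 F [-1.9  3.8  3.5] t 15.775
wound to 4.96 maxF 14.2 [-3.3 10.3  1.6] gap 0.02785184959037172 t 18.2417
top white 83 [ 0.018 -0.068  4.977]
top red 82 [-0.015  0.068  1.78 ]
top cover y range [-0.153 -0.008]
side white 55 [ 0.016 -0.066  4.949]
side red 46 [-0.016  0.071  1.79 ]
side cover y range [-0.154 -0.006]
19.6583
```

```bash
cat > s5.py <<'E'
from h import *
a=4.97-np.pi
if grab(a,.13) and wind(a,4.96,.1):
    release(4.96)
    angles(); print(current_clock())
E
python3 s5.py
```

```text
gap 0.0276 F [ 0.5 10.5  0.9] t 21.825
wound to 4.96 maxF 16.7 [-4.  10.4  3.1] gap 0.027504881858664076 t 26.325
top white 83 [-0.014  0.068  1.771]
top red 78 [ 0.018 -0.067  4.98 ]
top cover y range [-0.093  0.018]
side white 62 [-0.016  0.07   1.8  ]
side red 56 [ 0.017 -0.066  4.957]
side cover y range [-0.095  0.018]
27.7417
```

```bash
cat > s6.py <<'E'
from h import *
a=4.97-np.pi
if grab(a,.13) and wind(a,4.96,.1):
    release(4.96)
    if grab(a,.13) and wind(a,3.08,.1):
        for t in np.arange(3.10,3.24,.02):
            servo_line(grip(t,HG),q,rate=.04); f=np.array(current_force()); ft=f@Rp
            print(round(t,2),ft.round(1))
            if ft[1]<-25 or ft[1]>25: break
        print(((np.array(current_position())-grip(np.pi,HG))@Rp).round(4))
        release(t,.16)
        servo_line(W([-.2,.1,.42]),rate=.3)
        angles(); print(current_clock())
E
python3 s6.py
```

```text
gap 0.0274 F [-0.4 11.   1.4] t 29.9083
wound to 4.96 maxF 17.4 [-2.4 11.   3.3] gap 0.027223724179067255 t 34.4083
gap 0.0276 F [ 0.3 11.2  1.1] t 37.8917
wound to 3.08 maxF 8.5 [-3.4 -1.5  7.7] gap 0.027301988388972347 t 39.6417
3.1 [-2.2 -4.8  8.4]
3.12 [-2.6 -6.6  9.2]
3.14 [-2.6 -6.6  8.9]
3.16 [-3.1 -7.4  8.8]
3.18 [-3.  -6.8  9.4]
3.2 [ -1.6 -11.4  10.2]
3.22 [ -1.6 -17.6  11. ]
3.24 [  0.1 -25.9  12.2]
[-0.0012  0.0022 -0.0004]
top white 43 [ 7.800e-02 -1.000e-03  6.271e+00]
top red 78 [-0.068  0.     3.134]
top cover y range [-0.009  0.019]
side white 21 [ 0.065 -0.     6.283]
side red 44 [-0.068  0.006  3.056]
side cover y range [-0.011  0.019]
43.8917
```

View pics/last_side.png

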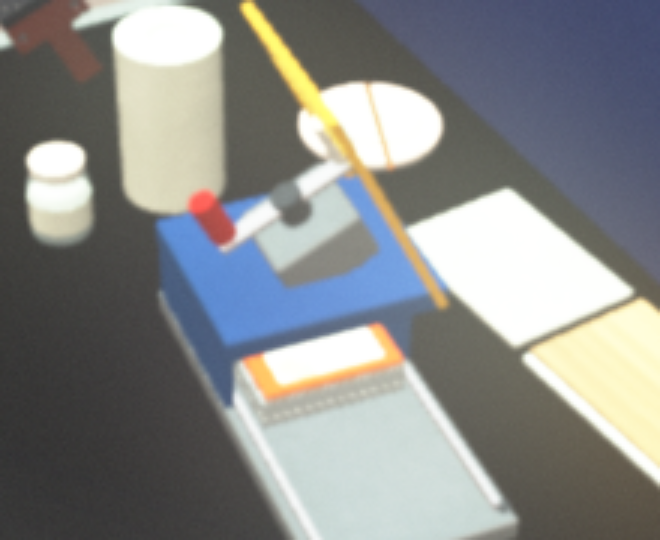

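The side view shows the red grip downhill at (210,215) and the tray under the head, with only the last 30 mm or so of the shut cover showing at (320,360). The measured tray end is at y = -10 mm, which is full travel.

```bash
python3 -c "
from bench import *
print(close_job())"
```

```text
the job is handed in; nothing more can be done
None
```

The job is handed in: I folded the cover fully down, then wound the crank clockwise in four strokes until the tray reached its end stop, and let go. It took about 44 s, and I touched none of the bystander objects.

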